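Clamp the column in its holder

ROBOT

A 6-joint arm with a two-finger parallel gripper is mounted at the origin on a cart in front of the work surface, level with it; the furniture and walls round the work are solid. World frame = base frame: x ahead of the robot, y to its left, z up, the work surface at z = 0. Lengths are in m, angles in rad, forces in N, time in s.
With the tool pointing down it reaches from about 0.375 to 0.9 m from the base axis. Payload 3.1 kg.
Tool frame: the origin (TCP) lies at the centre of the arm's flange, where the gripper is bolted on; the fingertips stand 173 mm ahead of it and the grasp point (between the pads) lies 155 mm ahead of it (tip_extent is the distance from the TCP to the fingertips, in m); z points along the fingers, y is the direction in which the jaws open and shut (so a half turn about z gives the same grasp; the last joint's range is limited). The gripper opens to 85 mm and grips with 20 to 120 N. Pads are 22 mm wide; open, the fingers measure 114 mm over their backs; the gripper's body (76 mm by 85 mm) begins 54 mm behind the grasp point. The pads swing forward as they close: fully open they stand 13 mm farther back than shut.
Start: joints at [-0.178, 0.527, 1.433, -0, 1.181, -0.178], TCP at [0.625, 0, 0.405] pointing down, gripper open.
Joint ranges: [-3.08, 3.08], [-0.75, 2.2], [0.22, 2.44], [-1.43, 4.57], [0, 2.65], [-2.85, 2.85]. Speed limits (rad/s): [2.79, 2.79, 3.14, 3.14, 3.14, 3.14].

INTERFACE

Orientations are given as a unit quaternion [x, y, z, w].
In Python, from station import sense, snapshot, sign_off, tip_extent gives the robot as it stands. The module is installed in compiled form; this text tells all that it offers.
- The arm moves only by the tool servo_tool, never from a script. Its argument "rows" is a list of rows, each a list of 3 entries, a list of its own where there are three numbers: the shift along the tool's x, y, z in mm, then the turn about the tool's z in degrees, then the opening, from -1 (shut) to 1 (fully open), so that 0 is half open. A call has 1 to 8 rows; each row is the pose to reach, as a shift and turn from the pose measured when the call began, along the tool's axes at that moment; what a row does not reach only later rows make up. A row lasts 1/10 s, in which the tool goes at most 50 mm and 8.59 degrees, less where a joint would pass 70% of its speed; a pose out of reach is approached as far as the arm can. A call with a gripper value outside its range is refused whole. The fingers move at their own pace and stop on an object; "force" is the grip in N (left out, the last holds). Time passes only in rows, so rows that repeat a pose let the fingers close. It gives the time, the measured TCP pose, the force and the opening at its end, in the units of the state.
- sense(): the state, without advancing time (a new reading comes with each control period).
- snapshot(name): name is "scene" or "side" or "wrist"; returns a dict with "image" (400x640x3 uint8, blue, green, red), "z_map" (400x640 float32, m along the optical axis (not along the pixel's ray), 0 where there is no reading), "vertical_fov" (degrees; the focal length in pixels is half the picture's height over the tangent of half this angle, whatever the lens; pixels are square), "cx", "cy" (the principal point, pixels), "cam_to_world" (4x4, takes a point from camera to world coordinates). Camera axes: x right, y down, z forward; pixel columns grow to the right and rows downward; lengths in m; the calibration is good to about 2 mm. A picture is of the moment at which its call begins.
- sign_off(): hands the job in, once; it reports no verdict.
The state is a dict: "t": time; "q": joint angles; "qd": joint speeds; "tau": joint torques, N m; "tcp_pos": TCP position; "tool_rot": TCP orientation; "force": force on the tool from outside, world axes, zero at the start; "ft_torque": the same for the moment, N m; "finger_gap": opening from 0.0 (shut) to 1.0 (fully open).
Only numpy, scipy, OpenCV 4.12 (cv2) and the standard library are available. Lean on these libraries where they do the work, as an engineer would, in place of code of your own. Each camera call takes 0.05 s, during which the arm holds its last target. There are 200 camera calls.

TASK

Load the longer of the two steel columns into the aluminium holder: push one end against the spring plunger, drop the other end in behind the fixed lip so that the column lies fully down in both V-saddles, and let go. Then swing the hinged strap over the column until it is fully closed. Leave the shorter column lying on its rest.

Things in the scene. Friction and masses are not known exactly. Their poses are not given: they have to be found in the camera images.
- column_mid (a point): middle of the long steel column, a plain cylinder 20 mm in diameter and 120 mm long (about 0.16 kg), both ends alike, lying level in one of the two pairs of notches of the rest (which pair varies). The point lies on its axis, half-way along; its y axis runs along the column.
- short_column_mid (a point): middle of the short steel column, 20 mm in diameter and only 80 mm long, lying in the other pair of notches; y axis along it. It stays there.
- rest: grey plastic rest, 150 mm (x) by 84 mm (y), fixed. Origin at the centre of its underside. It has two pairs of V-notched ribs, at x = -45 and +45 mm; the ribs of a pair stand at y = -31 and +31 mm, are 8 mm thick (54 mm free between them) and carry a column along y with its axis 34 mm above the worktop. The plate is 5 mm thick.
- holder: aluminium holder, fixed, 100 mm (x) by 172 mm (y, from -100 to +72). Origin on its underside, below the seat. Polished, slippery. Base plate 8 mm thick. Two V-saddles (90 degrees, 45 mm wide, 12 mm thick) at y = -36 and +36 mm carry the column along y; 60 mm free between them; tops 38 mm above the worktop. Spring plunger at the -y end, fixed lip at the +y end, strap hinged on the +x side.
- seat (a point): where the middle of the seated column belongs: on the axis of the V-saddles, 40 mm above the worktop; axes as the holder's (y along the saddles toward the lip, z up).
- lip (a point): middle of the upper edge of the fixed lip's inner face (holder y = +60 mm), 39 mm above the worktop; the lip is 30 mm wide and 8 mm thick. A seated column's axis is 1 mm higher than this edge, so the column must be raised about 10 mm above its seat to pass over it. Axes as the holder's.
- plunger_face (a point): centre of the face of the spring plunger's disc (20 mm across), 40 mm above the worktop; free, it stands at holder y = -55 mm. It gives way to -y by up to 14 mm (1 N to start, plus 0.5 N per mm). Free, 115 mm lie between disc and lip, for a 120 mm column: push the disc back more than 5 mm, then lower; released, the spring presses the column against the lip.
- strap_hinge (a point): hinge axis of the strap, on the holder at x = +31, y = +36 mm, 50 mm above the worktop; the axis is parallel to the holder's y. Axes as the holder's.
- strap_tab (a point): centre of the tab at the free end of the dark steel strap: 16 mm long, 24 mm wide (along the hinge axis), 5 mm thick. It lies 58 mm from the hinge axis along the strap and 4.5 mm to the strap's upper side (upper when closed); the arm is 13 mm wide. It can be pinched across its width or pushed.
- strap (a joint): strap angle in rad: 0 = closed, level, running to the holder's -x over the column at the +y saddle, tab then 54 mm above the worktop; grows as it swings up and back to +x, 2.75 = fully open. Stiff hinge: stays where left (1 N at the tab moves it). Closed, it clears a seated column by less than 1 mm; a column not seated blocks it.
There are look-alikes about, which are no part of the job. Leave any green or pink look-alike of the holder alone.

How it is judged:
By the outcome, as a careful person would: the job done as asked, in the order asked, and still so for the second after the job is handed in, with the robot touching nothing.
It also fails if it takes over 61 s, if anything falls off the work surface, if the arm or the gripper's body presses on something with over 40 N, if the wrist force passes 120 N, or if a joint passes its speed limit or range.

## Working session

There is one attempt and no reset: what is moved stays moved. The work goes in short steps, Python scripts to look and compute and a tool call to move; the robot and the scene stay as the last step left them, time stands still between calls to the robot, and variables do not carry over. Pictures are saved under pics/ and viewed, about 8 in all and at most 12, crops included, and the job is handed in when it is done.

Besides the shell and the picture viewer there is one more tool, called as name([rows], argument=value, ...), one row to a line, values as JSON. servo_tool: Moves the arm, as the interface text tells. Its arguments: {"type":"object","properties":{"rows":{"type":"array"},"force":{"type":"number"}},"required":["rows"]}

```bash
mkdir -p pics; cat > h.py <<'E'
import numpy as np, cv2
from station import sense, snapshot, sign_off
def grab(n,tag):
    s=snapshot(n); np.savez(f'{tag}.npz',**{k:np.asarray(v) for k,v in s.items()}); cv2.imwrite(f'pics/{tag}.png',s['image']); return s
def load(tag):
    d=np.load(f'{tag}.npz'); return {k:(d[k] if d[k].ndim else float(d[k])) for k in d}
def ray(s,u,v):
    f=200/np.tan(np.radians(s['vertical_fov'])/2)
    T=s['cam_to_world']; d=T[:3,:3]@np.array([(u-s['cx'])/f,(v-s['cy'])/f,1]); return T[:3,3],d
def onz(s,u,v,z):
    o,d=ray(s,u,v); return o+d*(z-o[2])/d[2]
def pt(s,u,v):
    o,d=ray(s,u,v); return o+d*s['z_map'][int(v),int(u)]
def cloud(s):
    f=200/np.tan(np.radians(s['vertical_fov'])/2); v,u=np.mgrid[:400,:640]; z=s['z_map']
    P=np.stack([(u-s['cx'])/f*z,(v-s['cy'])/f*z,z],-1)@s['cam_to_world'][:3,:3].T+s['cam_to_world'][:3,3]
    P[z<=0]=np.nan; return P
def tri(s1,p1,s2,p2):
    o1,d1=ray(s1,*p1);o2,d2=ray(s2,*p2)
    t=np.linalg.lstsq(np.stack([d1,-d2],1),o2-o1,rcond=None)[0]
    a,b=o1+t[0]*d1,o2+t[1]*d2; return (a+b)/2,np.linalg.norm(a-b)
E
python3 - <<'E'
from h import *
print(sense())
for n in ('scene','side','wrist'):
    s=grab(n,n+'0'); print(n,s['vertical_fov'],s['cx'],s['cy'],np.round(s['cam_to_world'],3).tolist())
a=[cv2.imread(f'pics/{n}0.png') for n in ('scene','side','wrist')]
E
```

```text
{'t': 0.0, 'q': array([-1.78522903e-01,  5.28464501e-01,  1.43393503e+00, -1.48883142e-05,
        1.18139086e+00, -1.78460061e-01]), 'qd': array([ 9.24334512e-05, -7.50478918e-04, -1.36836706e-03,  9.70592663e-04,
       -1.09469106e-03, -2.02553674e-03]), 'tau': array([ 2.50220628e-04, -4.42344439e+01, -1.78024775e+01, -2.06930472e-04,
        8.36740597e-03,  2.24214921e-05]), 'tcp_pos': array([6.24643527e-01, 7.77471474e-05, 4.03723817e-01]), 'tool_rot': array([ 7.07126568e-01,  7.07086140e-01, -6.32370996e-04, -8.98701890e-04]), 'force': array([-0.68388116,  0.62902898,  0.18177629]), 'ft_torque': array([-0.01186878, -0.0233603 ,  0.03637244]), 'finger_gap': 1.0009365563955879}
scene 48.666585766341804 314.7081674309809 195.19893995125219 [[-0.62, -0.6, 0.506, -0.358], [-0.784, 0.48, -0.393, 0.413], [-0.007, -0.64, -0.768, 1.374], [0.0, 0.0, 0.0, 1.0]]
side 44.74475103532119 329.5104304013453 195.93294446785973 [[-0.998, -0.032, 0.045, 0.425], [-0.054, 0.688, -0.723, 0.872], [-0.008, -0.725, -0.689, 1.112], [0.0, 0.0, 0.0, 1.0]]
wrist 69.88628064282392 323.91093350000494 204.1435183165919 [[1.0, 0.0, -0.002, 0.624], [-0.001, -0.961, -0.277, 0.07], [-0.002, 0.277, -0.961, 0.373], [0.0, 0.0, 0.0, 1.0]]
```

View pics/scene0.png

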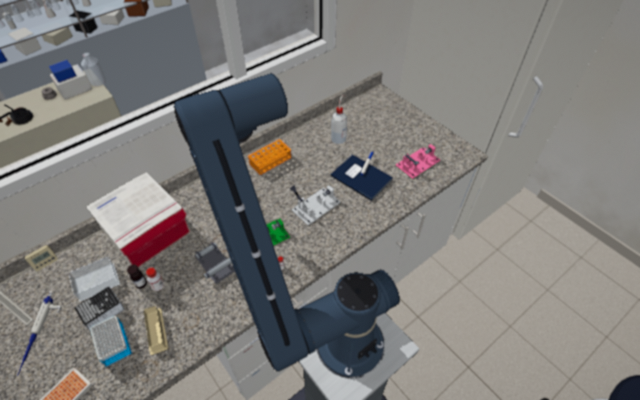

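View pics/wrist0.png

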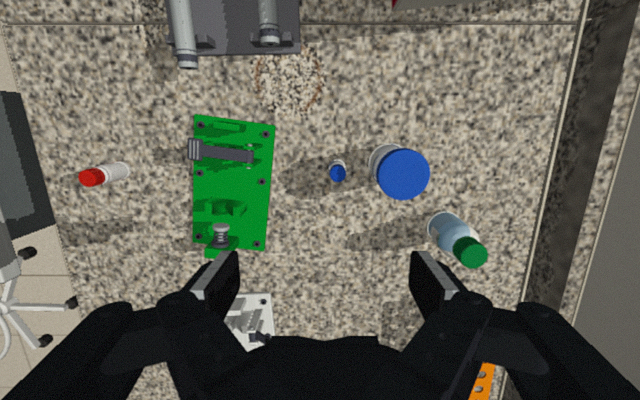

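Scene: aluminium holder at about (315,205), grey rest with columns at (215,262), green look-alike (277,232) and pink one (418,160). The wrist view shows the rest at the top (230,25) and the holder partly hidden at (250,320).

```bash
python3 - <<'E'
from h import *
for n,c in (('scene',(315,205)),('scene',(215,262)),('scene',(277,232)),('wrist',(230,25)),('wrist',(250,315))):
    print(n,c,pt(load(n+'0'),*c))
s=load('scene0');i=cv2.imread('pics/scene0.png')
w=load('side0')
def proj(s,p):
    f=200/np.tan(np.radians(s['vertical_fov'])/2);T=s['cam_to_world'];q=T[:3,:3].T@(np.array(p)-T[:3,3]);return f*q[:2]/q[2]+[s['cx'],s['cy']]
print(proj(w,pt(s,315,205)),proj(w,pt(s,215,262)))
a=cv2.resize(i[160:300,180:360],None,fx=3.3,fy=3.3,interpolation=3)[:460]
cv2.imwrite('pics/a.png',a)
E
```

```text
scene (315, 205) [ 0.50331264 -0.25706588  0.00483691]
scene (215, 262) [0.52221196 0.18529743 0.00516533]
scene (277, 232) [ 0.49233583 -0.06521071  0.00228266]
wrist (230, 25) [0.51613035 0.17603281 0.00425627]
wrist (250, 315) [ 0.51428976 -0.20158569  0.01486005]
[327.13613297 202.79017421] [310.01831032 321.29121525]
```

View pics/side0.png

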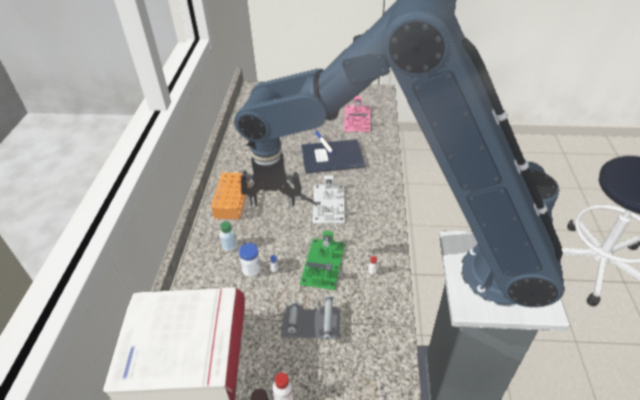

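Side: rest at (310,320), the longer column at (328,315) on its robot side, the shorter at (293,318); the holder is at (328,203). Both places are confirmed by depth. Moving the wrist camera over the rest.

servo_tool([
  [[43, -35, 0], 0, 1],
  [[86, -70, 0], 0, 1],
  [[130, -105, 0], 0, 1],
  [[130, -105, 0], 0, 1],
  [[130, -105, 0], 0, 1],
  [[130, -105, 0], 0, 1],
])

```text
t: 0.75
tcp_pos: [0.5204, 0.13, 0.4044]
tool_rot: [0.707, 0.707, -0.0, 0.0]
force: [-0.6, -0.6, -0.1]
finger_gap: 1.003
```

```bash
python3 -c "
from h import *
grab('wrist','r1');print(sense()['tcp_pos'],sense()['t'])"
```

```text
[0.52086954 0.12942356 0.4043746 ] 0.8
```

servo_tool([
  [[-50, -5, 20], 0, 1],
  [[-90, -5, 40], 0, 1],
  [[-90, -5, 40], 0, 1],
  [[-90, -5, 40], 0, 1],
  [[-90, -5, 40], 0, 1],
])

```text
t: 1.3
tcp_pos: [0.5167, 0.0389, 0.3646]
tool_rot: [0.708, 0.707, 0.0, 0.0]
force: [0.5, 0.5, 0.5]
finger_gap: 1.0
```

```bash
python3 -c "
from h import *
grab('wrist','r2');print(sense()['tcp_pos'],sense()['t'])
a=cv2.imread('pics/r1.png')[0:260,120:520];b=cv2.imread('pics/r2.png')[0:260,120:520]
cv2.imwrite('pics/r12.png',np.hstack([a,b]))"
```

```text
[0.51650803 0.03951324 0.36483017] 1.35
```

servo_tool([
  [[-50, 0, 0], 0, 1],
  [[-100, 0, -20], 0, 1],
  [[-150, 0, -40], 0, 1],
  [[-200, 0, -40], 0, 1],
  [[-250, 0, -40], 0, 1],
  [[-300, 0, -40], 0, 1],
  [[-300, 0, -40], 0, 1],
  [[-300, 0, -40], 0, 1],
])

```text
t: 2.15
tcp_pos: [0.5167, -0.2614, 0.4052]
tool_rot: [0.708, 0.706, 0.001, 0.001]
force: [-0.3, -0.2, -0.6]
finger_gap: 1.001
```

```bash
python3 -c "
from h import *
grab('wrist','k1');print(sense()['tcp_pos'],sense()['t'])"
```

```text
[ 0.51650591 -0.25979879  0.40498395] 2.2
```

servo_tool([
  [[-40, 0, 10], 0, 1],
  [[-80, 0, 30], 0, 1],
  [[-80, 0, 30], 0, 1],
  [[-80, 0, 30], 0, 1],
  [[-80, 0, 30], 0, 1],
])

```text
t: 2.7
tcp_pos: [0.517, -0.3374, 0.3753]
tool_rot: [0.706, 0.708, 0.001, -0.0]
force: [0.3, 0.3, 0.9]
finger_gap: 0.996
```

```bash
python3 -c "
from h import *
grab('wrist','k2');print(sense()['tcp_pos'],sense()['t'])
a=cv2.imread('pics/k1.png')[0:300,120:520];b=cv2.imread('pics/k2.png')[0:300,120:520]
cv2.imwrite('pics/k12.png',np.hstack([a,b]))"
```

```text
[ 0.5170212  -0.33753623  0.37555634] 2.75
```

View pics/r12.png

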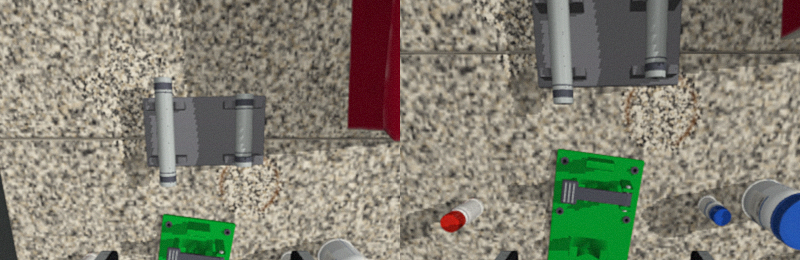

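View pics/k12.png

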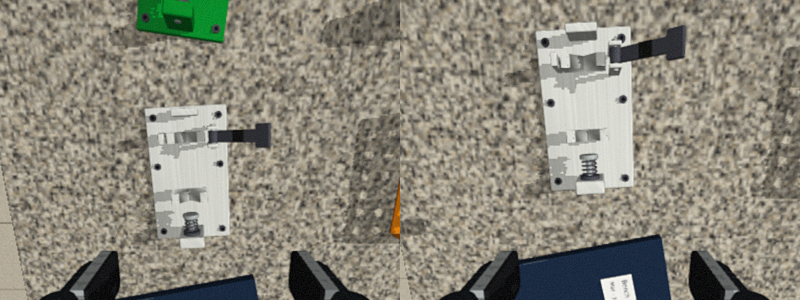

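r1 (left): long column from (163,78) to (168,182), short column (243,95)-(245,163). k1: holder plate corners (146,106)-(229,236), strap open to +x with tab at (262,135), lip at the top (183,112), plunger at the bottom (191,222). Candidates: the long column is the left one, not the short one at right; the holder is the aluminium one, not green or pink. Now the numbers.

```bash
python3 - <<'E'
from h import *
def rect(P):
    (c,wh,a)=cv2.minAreaRect(P[:,:2].astype(np.float32)*1000); b=cv2.boxPoints((c,wh,a))
    e=[b[1]-b[0],b[2]-b[1]]; l=max(e,key=np.linalg.norm); 
    if l[1]<0:l=-l
    return np.round(c,1),np.round(wh,1),round(np.degrees(np.arctan2(-l[0],l[1])),2)
for tag in ('r1','r2','scene0','side0'):
    s=load(tag);P=cloud(s);
    for nm,(x0,x1) in dict(long=(.44,.525),short=(.525,.6)).items():
        m=(P[...,0]>x0)&(P[...,0]<x1)&(P[...,1]>.08)&(P[...,1]<.28)&(P[...,2]>.038)&(P[...,2]<.06)
        m&=np.ptp(s['image'].astype(int),axis=2)<25
        n,l,st,_=cv2.connectedComponentsWithStats(m.astype(np.uint8))
        if n<2: continue
        k=1+st[1:,4].argmax();Q=P[l==k];print(tag,nm,len(Q),rect(Q),'z',np.round(np.percentile(Q[:,2],[50,90,98])*1e3,1))
    m=(P[...,0]>.42)&(P[...,0]<.65)&(P[...,1]>.1)&(P[...,1]<.27)&(abs(P[...,2]-.005)<.003)&(s['image'].max(2)<110)
    n,l,st,_=cv2.connectedComponentsWithStats(m.astype(np.uint8));k=1+st[1:,4].argmax();print('  plate',rect(P[l==k]))
for tag in ('k1','k2'):
    s=load(tag);P=cloud(s);im=s['image'].astype(int)
    R=(P[...,0]>.4)&(P[...,0]<.65)&(P[...,1]>-.42)&(P[...,1]<-.1)
    m=R&(P[...,2]>.0045)&(P[...,2]<.012); n,l,st,_=cv2.connectedComponentsWithStats(m.astype(np.uint8));k=1+st[1:,4].argmax()
    m2=R&(P[...,2]>.0045)&(im.max(2)>130)&(np.ptp(im,axis=2)<30)
    n,l2,st,_=cv2.connectedComponentsWithStats(m2.astype(np.uint8));k2=1+st[1:,4].argmax()
    print(tag,rect(P[l==k]),rect(P[l2==k2]),'zplate',np.median(P[l==k][:,2]))
    for z0,z1 in((.03,.045),(.045,.058),(.058,.1)):
        q=R&(P[...,2]>z0)&(P[...,2]<z1);n,l,st,ce=cv2.connectedComponentsWithStats(q.astype(np.uint8))
        for j in range(1,n):
            if st[j,4]>12: Q=P[l==j];print('  ',z0,st[j,4],np.round(ce[j]),np.round(Q.mean(0)*1e3,1),rect(Q),np.round(np.median(im[l==j].max(1))))
E
```

```text
r1 long 1690 (array([474.4, 186.4]), array([ 18.6, 119.7]), np.float32(0.72)) z [42.3 43.9 44.5]
r1 short 1136 (array([563.8, 189.5]), array([18. , 79.7]), np.float32(0.7)) z [42.3 43.9 44.5]
  plate (array([529., 188.]), array([55.8, 83.6]), np.float32(1.78))
r2 long 1959 (array([474.5, 169.7]), array([18.4, 86.8]), np.float32(1.14)) z [42.2 43.8 44.5]
r2 short 1469 (array([564.4, 181.4]), array([18.2, 63.6]), np.float32(0.97)) z [42.2 43.6 44.4]
  plate (array([537.3, 186. ]), array([111.7,  80.5]), np.float32(-88.92))
scene0 long 115 (array([474.8, 195.3]), array([ 20.5, 102.9]), np.float32(1.34)) z [42.1 46.4 48.9]
scene0 short 95 (array([563.9, 191.3]), array([79.8, 20.2]), np.float32(-0.14)) z [41.3 45.2 46.2]
  plate (array([543.5, 199.1]), array([106.4,  75.1]), np.float32(-16.45))
side0 long 289 (array([475.2, 187.4]), array([ 19. , 123.6]), np.float32(1.39)) z [42.5 45.3 47.2]
side0 short 188 (array([564.8, 190.3]), array([18.6, 81.7]), np.float32(0.45)) z [42.3 45.4 46.6]
  plate (array([552.3, 191. ]), array([88.5, 85.1]), np.float32(-86.9))
k1 (array([ 496.8, -258.6]), a
[... 3408 characters left out ...]
158.] [ 499.6 -302.6   47.6] (array([ 499.7, -303.1]), array([16.6,  7.4]), np.float32(-87.68)) 145.0
   0.045 19 [309. 165.] [ 500.4 -310.1   47.3] (array([ 500. , -310.2]), array([11.6,  1.7]), np.float32(-83.11)) 95.0
   0.045 20 [309. 169.] [ 500.6 -314.4   46.9] (array([ 500. , -314.7]), array([11.8,  1.8]), np.float32(-82.76)) 95.0
   0.045 19 [309. 173.] [ 500.7 -318.6   47.1] (array([ 500. , -318.9]), array([11.8,  1.6]), np.float32(-81.21)) 86.0
   0.045 477 [309. 186.] [ 500.7 -330.3   53.3] (array([ 500.6, -330.3]), array([29.5, 17.9]), np.float32(-88.68)) 215.0
   0.058 1223 [382.  46.] [ 564.2 -205.4   76.4] (array([ 559.9, -205.2]), array([42.7, 24.4]), np.float32(-87.98)) 51.0
```

The depth measurements agree across views:

| Item | Measured | Check |
|---|---|---|
| Long column | 119.7 mm long, mid (474.4, 186.4), top z ≈ 44 so axis 34, yaw ≈ +0.9° | size and height fit |
| Short column | 80 mm long | fits |
| Holder | 100 × 172 mm, yaw 2.84°, origin (496.2, -244.6) | lip predicted (493.0, -180.7), seen (493.2, -180.8) |

Moving to the column.

servo_tool([
  [[48, -4, 0], 0, 0.6],
  [[96, -8, 0], 0, 0.6],
  [[144, -12, 0], 0, 0.6],
  [[192, -16, 0], 0, 0.6],
  [[240, -20, 0], 0, 0.6],
  [[288, -24, 0], 0, 0.6],
  [[336, -28, 0], 0, 0.6],
  [[384, -32, 0], 0, 0.6],
])

```text
t: 3.55
tcp_pos: [0.483, 0.0495, 0.3769]
tool_rot: [0.706, 0.708, 0.002, 0.001]
force: [1.8, 1.0, -0.1]
finger_gap: 0.794
```

servo_tool([
  [[48, -4, 20], -0.5, 0.6],
  [[96, -8, 40], -0.9, 0.6],
  [[140, -11, 60], -0.9, 0.6],
  [[140, -11, 75], -0.9, 0.6],
  [[140, -11, 75], -0.9, 0.6],
  [[140, -11, 75], -0.9, 0.6],
  [[140, -11, 75], -0.9, 0.6],
])

```text
t: 4.25
tcp_pos: [0.472, 0.1891, 0.3033]
tool_rot: [0.7, 0.714, 0.002, 0.001]
force: [0.3, -0.7, 0.3]
finger_gap: 0.8
```

```bash
python3 - <<'E'
from h import *
from scipy.spatial.transform import Rotation as R
s=sense();r=R.from_quat(s['tool_rot']);print(s['t'],s['tcp_pos'],np.round(r.as_matrix(),4).tolist(),s['finger_gap'])
print('shift mm',1e3*r.inv().apply(np.array([.4744,.1864,.188])-s['tcp_pos']))
# midline yaw of long column
for tag in('r1','r2'):
    q=load(tag);P=cloud(q);m=(abs(P[...,0]-.4745)<.014)&(abs(P[...,1]-.186)<.058)&(P[...,2]>.0385)&(P[...,2]<.05)
    Q=P[m];b=np.arange(.13,.244,.006);i=np.digitize(Q[:,1],b);c=[(Q[i==k,1].mean(),(Q[i==k,0].min()+Q[i==k,0].max())/2) for k in range(1,len(b)) if (i==k).sum()>20]
    a=np.polyfit(*np.array(c).T,1);print(tag,np.degrees(-a[0]),np.polyval(a,.1864))
E
```

```text
4.25 [0.47200411 0.18913949 0.30330653] [[-0.0188, 0.9998, 0.0056], [0.9998, 0.0187, 0.0015], [0.0014, 0.0056, -1.0]] 0.799581333339869
shift mm [ -2.94151911   1.69702357 115.31395762]
r1 1.0732703941532935 0.4743656999919126
r2 0.9686080532896179 0.47453243721141936
```

servo_tool([
  [[-3, 2, 40], 0, 0.6],
  [[-3, 2, 80], 0, 0.6],
  [[-3, 2, 105], 0, 0.6],
  [[-3, 2, 115], 0, 0.6],
  [[-3, 2, 115], 0, 0.6],
  [[-3, 2, 115], 0, 0.6],
  [[-3, 2, 115], 0, 0.6],
])

```text
t: 4.95
tcp_pos: [0.4754, 0.1863, 0.1898]
tool_rot: [0.701, 0.714, 0.004, 0.002]
force: [-0.3, 1.0, -0.1]
finger_gap: 0.8
```

```bash
python3 -c "
from h import *
s=grab('wrist','g1');print(sense()['tcp_pos'],sense()['force'])
s=grab('side','g1s')"
```

```text
[0.47529363 0.18635983 0.18978653] [ 1.02794635 -0.66335728  0.79848285]
```

servo_tool([
  [[0, 0, 0], 0, 0],
  [[0, 0, 0], 0, -0.5],
  [[0, 0, 0], 0, -1],
  [[0, 0, 0], 0, -1],
  [[0, 0, 0], 0, -1],
  [[0, 0, 0], 0, -1],
  [[0, 0, 0], 0, -1],
  [[0, 0, 0], 0, -1],
], force=70)

```text
t: 5.85
tcp_pos: [0.4747, 0.1865, 0.19]
tool_rot: [0.7, 0.714, 0.003, 0.002]
force: [-1.9, 0.2, 5.0]
finger_gap: 0.208
```

```bash
python3 -c "
from h import *
s=sense();print(s)"
```

```text
{'t': 5.85, 'q': array([1.54731375e-01, 7.39396229e-01, 1.86949502e+00, 1.37340029e-03,
       5.25369686e-01, 1.34742053e-01]), 'qd': array([-0.00067873,  0.00098155, -0.00027265,  0.00041991, -0.00158381,
        0.00106347]), 'tau': array([-3.67115065e-01, -3.87209737e+01, -6.19921714e+00, -6.33530365e-02,
       -4.78383824e-01, -8.26359174e-03]), 'tcp_pos': array([0.47469604, 0.18647033, 0.1899897 ]), 'tool_rot': array([0.70042278, 0.71371869, 0.00314607, 0.00191332]), 'force': array([-1.87886914,  0.19715008,  4.993719  ]), 'ft_torque': array([ 0.03082651,  0.22694538, -0.04081414]), 'finger_gap': 0.20764125686032872}
```

Held: gap 0.208, which fits the 20 mm column. Lifting and carrying.

servo_tool([
  [[0, 0, -15], 0, -1],
  [[0, 0, -45], 0, -1],
  [[0, 0, -90], 0, -1],
  [[-40, 1, -110], 0, -1],
  [[-85, 2, -110], 0, -1],
  [[-130, 4, -110], 0, -1],
  [[-175, 6, -110], 0, -1],
  [[-220, 8, -110], 0, -1],
])

```text
t: 6.65
tcp_pos: [0.4857, -0.0351, 0.2995]
tool_rot: [0.7, 0.714, 0.003, 0.002]
force: [1.2, -0.9, -1.5]
finger_gap: 0.21
```

servo_tool([
  [[-45, 2, 0], -0.4, -1],
  [[-90, 4, 0], -0.8, -1],
  [[-135, 6, 0], -1.2, -1],
  [[-175, 8, 10], -1.6, -1],
  [[-200, 8, 20], -1.8, -1],
  [[-200, 8, 30], -1.8, -1],
  [[-200, 8, 30], -1.8, -1],
  [[-200, 8, 30], -1.8, -1],
])

```text
t: 7.45
tcp_pos: [0.4972, -0.2336, 0.2686]
tool_rot: [0.689, 0.725, 0.003, 0.0]
force: [-0.7, 0.6, -0.9]
finger_gap: 0.211
```

```bash
cat >> h.py <<'E'
from scipy.spatial.transform import Rotation as R
G=dict(t=np.array([.47470,.18647,.18999]),q=[0.70042278, 0.71371869, 0.00314607, 0.00191332],c=np.array([.4744,.1864,.034]))
pc=R.from_quat(G['q']).inv().apply(G['c']-G['t'])
O=np.array([.4962,-.2446,0]); A=np.radians(2.84); H=R.from_euler('z',A)
def hold(s,y,rz,x=0):   # shift for held column mid -> holder (x,y), rz mm above seat
    r=R.from_quat(s['tool_rot']);cur=s['tcp_pos']+r.apply(pc);tgt=O+H.apply([x*1e-3,y*1e-3,.04+rz*1e-3])
    m=r.as_matrix();print('t',round(s['t'],2),'tilt z',m[:,2].round(4),'yaw',np.degrees(np.arctan2(-m[0,0],m[1,0])).round(2),'F',s['force'].round(1))
    print('col in holder mm',(H.inv().apply(cur-O)*1e3-[0,0,40]).round(1),'shift',(1e3*r.inv().apply(tgt-cur)).round(1))
E
python3 - <<'E'
from h import *
print(pc)
hold(sense(),7,30)
s=grab('wrist','c1');grab('side','c1s');grab('scene','c1c')
cv2.imwrite('pics/c1v.png',np.hstack([s['image'][:,150:480],cv2.resize(cv2.imread('pics/c1s.png')[140:280,250:400],None,fx=2.857,fy=2.857)[:400]]))
E
```

```text
[-0.00032579 -0.00141987  0.1559835 ]
t 7.45 tilt z [ 0.0046  0.0039 -1.    ] yaw 2.94 F [-0.7  0.6 -0.9]
col in holder mm [ 0.9 11.2 72.6] shift [-4.3 -1.1 42.6]
```

View pics/c1v.png

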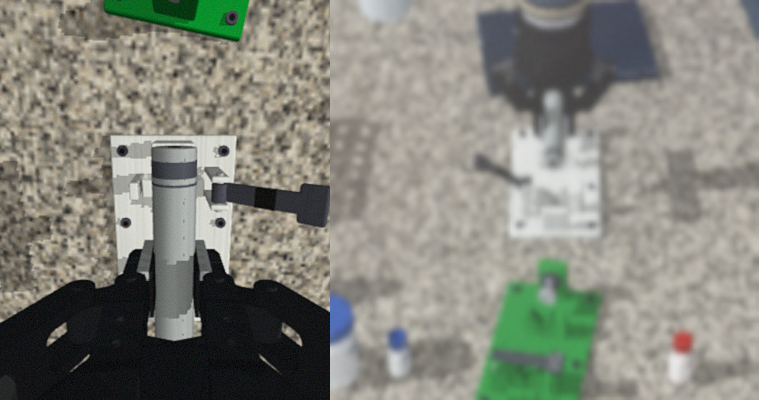

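The wrist view (left half) shows the column held straight between the pads, its +y end at (174,148), above the holder, with the strap clear at (265,195). Checking its pitch and end from depth.

```bash
python3 - <<'E'
from h import *
s=load('c1');P=H.inv().apply((cloud(s)-O).reshape(-1,3)).reshape(400,640,3)*1e3
m=(abs(P[...,0])<13)&(P[...,1]>10)&(P[...,1]<95)&(P[...,2]>95)&(P[...,2]<135)
Q=P[m];b=np.arange(26,80,6.);i=np.digitize(Q[:,1],b)
for k in range(1,len(b)):
    q=Q[i==k]
    if len(q)>10: print(round(q[:,1].mean(),1),len(q),'xmid',round((q[:,0].min()+q[:,0].max())/2,1),'ztop',np.percentile(q[:,2],97).round(1))
print('end y',np.percentile(Q[:,1],[99,99.8]))
E
```

```text
29.0 512 xmid 0.9 ztop 122.6
35.0 540 xmid 0.6 ztop 122.6
41.0 571 xmid 1.0 ztop 122.5
47.0 583 xmid 1.0 ztop 122.6
53.0 592 xmid 0.8 ztop 122.6
59.0 647 xmid 0.9 ztop 123.0
65.0 669 xmid 0.9 ztop 122.8
70.1 512 xmid 0.9 ztop 122.5
end y [71.45337555 71.55519124]
```

servo_tool([
  [[-4, -1, 20], 0, -1],
  [[-4, -1, 30], 0, -1],
  [[-4, -1, 30], 0, -1],
  [[-4, -1, 30], 0, -1],
  [[-4, -1, 30], 0, -1],
])

```text
t: 8.1
tcp_pos: [0.4975, -0.2375, 0.2402]
tool_rot: [0.688, 0.725, 0.003, 0.002]
force: [-0.2, 0.9, -2.0]
finger_gap: 0.212
```

```bash
python3 - <<'E'
from h import *
hold(sense(),7,12)
E
```

```text
t 8.1 tilt z [ 0.0076  0.0014 -1.    ] yaw 3.01 F [-0.2  0.9 -2. ]
col in holder mm [ 1.5  6.8 44.2] shift [ 0.1 -1.7 32.2]
```

Column level (top z 122.6 along its length), end at 71.5 against 71.2 predicted. Down to raise 12, then push -y.

servo_tool([
  [[0, -1.5, 15], 0, -1],
  [[0, -1.5, 25], 0, -1],
  [[0, -1.5, 32], 0, -1],
  [[0, -1.5, 32], 0, -1],
  [[0, -1.5, 32], 0, -1],
  [[0, -1.5, 32], 0, -1],
])

```text
t: 8.7
tcp_pos: [0.4965, -0.2377, 0.2085]
tool_rot: [0.688, 0.725, 0.003, 0.003]
force: [0.1, 0.1, -1.4]
finger_gap: 0.213
```

```bash
python3 -c "
from h import *
hold(sense(),-4,11.5)"
```

```text
t 8.7 tilt z [ 0.0082  0.001  -1.    ] yaw 3.01 F [ 0.1  0.1 -1.4]
col in holder mm [ 0.5  6.6 12.5] shift [-10.6  -0.5   1. ]
```

servo_tool([
  [[-3, -0.5, 1], 0, -1],
  [[-6, -0.5, 1], 0, -1],
  [[-9, -0.5, 1], 0, -1],
  [[-11, -0.5, 1], 0, -1],
  [[-11, -0.5, 1], 0, -1],
  [[-11, -0.5, 1], 0, -1],
])

```text
t: 9.3
tcp_pos: [0.4962, -0.2481, 0.2073]
tool_rot: [0.688, 0.725, 0.003, 0.002]
force: [0.7, 5.7, -0.2]
finger_gap: 0.208
```

```bash
python3 -c "
from h import *
hold(sense(),-4,0)
s=grab('wrist','p1');P=H.inv().apply((cloud(s)-O).reshape(-1,3)).reshape(400,640,3)*1e3
m=(abs(P[...,0])<13)&(P[...,1]>10)&(P[...,1]<95)&(P[...,2]>52)&(P[...,2]<70);Q=P[m]
for a in(30,40,50):
  q=Q[abs(Q[:,1]-a)<4];print(a,len(q),np.percentile(q[:,2],97),(q[:,0].min()+q[:,0].max())/2)
print('end',np.percentile(Q[:,1],99.5))"
```

```text
t 9.3 tilt z [ 0.0068  0.0028 -1.    ] yaw 3.0 F [ 0.7  5.7 -0.2]
col in holder mm [-0.5 -3.4 11.3] shift [-0.6  0.4 11.3]
30 744 61.19145209117282 -0.5096270771894362
40 811 61.18581577444565 -0.6910152562600116
50 895 61.290986936340005 -0.5375893160309335
end 56.95984471173163
```

Plunger compressed (5.7 N, expected 5.2), end at y = 57, inside the lip at 60. Lowering.

servo_tool([
  [[-0.5, 0.5, 3], 0, -1],
  [[-0.5, 0.5, 6], 0, -1],
  [[-0.5, 0.5, 9], 0, -1],
  [[-0.5, 0.5, 11], 0, -1],
  [[-0.5, 0.5, 11], 0, -1],
  [[-0.5, 0.5, 11], 0, -1],
])

```text
t: 9.95
tcp_pos: [0.497, -0.2482, 0.1962]
tool_rot: [0.689, 0.725, 0.004, 0.002]
force: [1.2, 5.3, -0.8]
finger_gap: 0.207
```

```bash
cat >> h.py <<'E'
def col(tag):
    s=grab('wrist',tag);P=H.inv().apply((cloud(s)-O).reshape(-1,3)).reshape(400,640,3)*1e3
    m=(abs(P[...,0])<13)&(P[...,1]>10)&(P[...,1]<95)&(P[...,2]>41)&(P[...,2]<70);Q=P[m]
    for a in(20,30,40,50):
      q=Q[abs(Q[:,1]-a)<4]
      if len(q): print(a,len(q),np.percentile(q[:,2],97),(q[:,0].min()+q[:,0].max())/2)
    print('end',np.percentile(Q[:,1],99.5))
E
python3 -c "
from h import *
hold(sense(),-4,0);col('l1')"
```

```text
t 9.95 tilt z [ 0.0073  0.0033 -1.    ] yaw 2.98 F [ 1.2  5.3 -0.8]
col in holder mm [ 0.3 -3.5  0.3] shift [-0.5 -0.4  0.3]
20 697 50.09353141749169 0.38175171765885985
30 749 50.22284997699501 0.40117317677038766
40 807 50.241300093737046 0.35432832325909835
50 892 50.38399637526168 0.29223051538853273
end 56.91011122240709
```

Top at 50.2 (seated is 50). Ease toward the lip, press lightly, then open.

servo_tool([
  [[1.5, -0.3, 0.3], 0, -1],
  [[3, -0.3, 0.5], 0, -1],
  [[3, -0.3, 0.5], 0, -1],
  [[3, -0.3, 0.5], 0, -0.3],
  [[3, -0.3, 0.5], 0, 0],
  [[3, -0.3, 0.5], 0, 0],
  [[3, -0.3, 0.5], 0, 0],
  [[3, -0.3, 0.5], 0, 0],
], force=30)

```text
t: 10.8
tcp_pos: [0.4966, -0.2454, 0.1958]
tool_rot: [0.689, 0.725, 0.004, 0.002]
force: [-0.2, 0.2, 0.1]
finger_gap: 0.501
```

```bash
python3 -c "
from h import *
hold(sense(),0,0);print(sense()['finger_gap']);col('l2')"
```

```text
t 10.8 tilt z [ 0.0075  0.0029 -1.    ] yaw 2.97 F [-0.2  0.2  0.1]
col in holder mm [ 0.1 -0.8 -0.2] shift [ 0.8 -0.1 -0.2]
0.5010948959387193
20 690 50.030023239573055 0.6352197241357782
30 741 50.257265290328085 0.5542974977266262
40 790 50.081410994077046 0.5725330878974964
50 864 50.2425205161521 0.5303668679496987
end 60.44891417106028
```

Released: end at 60.4 (lip at 60), top 50.1, level. Retreat, turn 90°, and measure the strap.

servo_tool([
  [[0, 0, -20], 0, 0],
  [[0, 0, -50], 0, 0],
  [[0, 0, -90], 0, 0.1],
  [[0, 20, -130], 8.5, 0.1],
  [[0, 40, -130], 17, 0.1],
  [[20, 60, -130], 25.5, 0.1],
  [[30, 75, -130], 34, 0.1],
  [[40, 85, -130], 42.5, 0.1],
])

```text
t: 11.65
tcp_pos: [0.5792, -0.2007, 0.3267]
tool_rot: [0.906, 0.424, 0.004, 0.001]
force: [-0.0, -0.0, -0.3]
finger_gap: 0.551
```

servo_tool([
  [[0, 0, 0], 8.5, 0.1],
  [[0, 0, 0], 17, 0.1],
  [[0, 0, 0], 25.5, 0.1],
  [[0, 0, 0], 34, 0.1],
  [[0, 0, 0], 42.5, 0.1],
  [[0, 0, 0], 47.5, 0.1],
  [[0, 0, 0], 47.5, 0.1],
  [[0, 0, 0], 47.5, 0.1],
])

```text
t: 12.45
tcp_pos: [0.5792, -0.2007, 0.3266]
tool_rot: [1.0, 0.024, 0.004, -0.001]
force: [0.4, 0.2, 0.6]
finger_gap: 0.55
```

```bash
cat >> h.py <<'E'
def strap(tag):
    s=load(tag);P=H.inv().apply((cloud(s)-O).reshape(-1,3)).reshape(400,640,3)*1e3;im=s['image']
    m=(P[...,0]>-50)&(P[...,0]<110)&(abs(P[...,1]-36)<16)&(P[...,2]>48)&(P[...,2]<125)&(im.max(2)<110)
    Q=P[m]; print(tag,len(Q))
    for k in range(-50,110,8):
        q=Q[(Q[:,0]>=k)&(Q[:,0]<k+8)]
        if len(q)>8: print(k+4,len(q),'y',q[:,1].min().round(1),q[:,1].max().round(1),'z',np.percentile(q[:,2],[5,50,95]).round(1))
def tip(s,x,y,z,l=.155): # shift for tool point (l ahead) to holder coords
    r=R.from_quat(s['tool_rot']);cur=s['tcp_pos']+r.apply([0,0,l]);tgt=O+H.apply(np.array([x,y,z])*1e-3)
    m=r.as_matrix();print('t',round(s['t'],2),'tcp',s['tcp_pos'].round(4),'tilt',m[:,2].round(4),'x-yaw in holder',(np.degrees(np.arctan2(m[1,0],m[0,0]))-2.84).round(2),'F',s['force'].round(1),'gap',round(s['finger_gap'],3))
    print('pt in holder',(H.inv().apply(cur-O)*1e3).round(1),'shift',(1e3*r.inv().apply(tgt-cur)).round(1))
E
python3 - <<'E'
from h import *
tip(sense(),86,36,95)
strap('k1');strap('k2')
grab('wrist','s1');strap('s1')
E
```

```text
t 12.45 tcp [ 0.5792 -0.2007  0.3266] tilt [ 0.008   0.0026 -1.    ] x-yaw in holder -0.06 F [0.4 0.2 0.6] gap 0.55
pt in holder [ 86.3  40.1 171.6] shift [-0.9  4.3 76.6]
k1 939
26 38 y 30.4 42.2 z [52.  54.  55.5]
34 83 y 29.8 43.1 z [51.  53.6 55.2]
42 88 y 30.9 42.4 z [52.6 55.6 58.9]
50 101 y 29.9 42.4 z [58.8 61.7 66.1]
58 102 y 29.9 42.2 z [66.2 69.1 72.3]
66 115 y 29.8 41.9 z [70.8 73.7 76.8]
74 180 y 24.8 47.3 z [77.3 80.  83. ]
82 220 y 24.8 48.0 z [82.7 85.6 87.7]
90 12 y 24.7 46.7 z [83.5 85.1 85.7]
k2 1580
26 81 y 22.7 43.8 z [50.  53.2 55.3]
34 146 y 22.4 43.9 z [50.  53.2 55.4]
42 142 y 29.7 42.1 z [52.1 55.  58.1]
50 165 y 29.4 42.4 z [58.1 61.3 66.1]
58 173 y 29.3 42.4 z [65.8 68.8 71.8]
66 183 y 29.4 42.9 z [70.5 73.5 76.2]
74 297 y 23.9 47.7 z [76.6 79.8 82.7]
82 368 y 23.7 48.1 z [82.1 85.3 87.7]
90 24 y 25.5 46.4 z [84.9 85.9 86.6]
s1 1023
-6 34 y 21.0 51.4 z [48.2 48.9 50. ]
2 26 y 44.5 51.3 z [48.7 49.5 50.5]
26 26 y 31.2 42.3 z [52.3 53.8 54.9]
34 130 y 27.3 43.3 z [50.5 53.7 55.6]
42 71 y 30.4 43.3 z [52.3 55.1 57.9]
50 72 y 30.6 43.2 z [58.5 60.5 65.7]
58 97 y 30.9 43.1 z [66.4 69.4 71.5]
66 92 y 30.4 42.1 z [71.  73.4 76.6]
74 146 y 25.1 47.6 z [76.8 80.5 82.5]
82 238 y 24.9 48.2 z [82.8 85.9 87.9]
90 88 y 25.7 48.1 z [84.3 85.8 87.8]
```

View pics/s1.png

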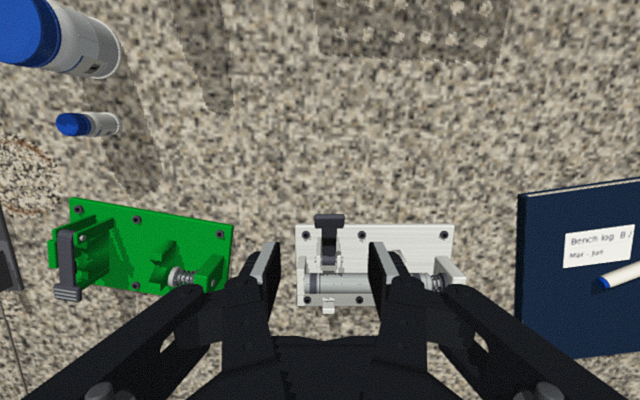

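The wrist view shows the column in the holder at (370,285) and the strap with its tab at (328,220). The strap stands at θ ≈ 2.5, with the tab centre near holder (80, 36, 81). I'll pinch it across its width.

servo_tool([
  [[-7, 4, 30], 0, 0.1],
  [[-7, 4, 60], 0, 0.1],
  [[-7, 4, 80], 0, 0.1],
  [[-7, 4, 85], 0, 0.1],
  [[-7, 4, 85], 0, 0.1],
  [[-7, 4, 85], 0, 0.1],
  [[-7, 4, 85], 0, 0.1],
])

```text
t: 13.2
tcp_pos: [0.5736, -0.205, 0.2429]
tool_rot: [1.0, 0.024, 0.005, -0.0]
force: [0.3, 0.1, 0.3]
finger_gap: 0.545
```

```bash
python3 -c "
from h import *
tip(sense(),80,36,81,.16)"
```

```text
t 13.2 tcp [ 0.5736 -0.205   0.2429] tilt [ 0.0104  0.0012 -0.9999] x-yaw in holder -0.06 F [0.3 0.1 0.3] gap 0.545
pt in holder [80.9 35.8 82.9] shift [-0.9 -0.2  1.9]
```

servo_tool([
  [[0, 0, 0], 0, -0.2],
  [[0, 0, 0], 0, -0.4],
  [[0, 0, 0], 0, -0.6],
  [[0, 0, 0], 0, -0.8],
  [[0, 0, 0], 0, -0.8],
  [[0, 0, 0], 0, -0.8],
  [[0, 0, 0], 0, -0.8],
], force=25)

```text
t: 13.9
tcp_pos: [0.5743, -0.2047, 0.2434]
tool_rot: [1.0, 0.024, 0.006, -0.001]
force: [3.7, 4.5, 3.1]
finger_gap: 0.269
```

```bash
python3 -c "
from h import *
tip(sense(),80,36,81,.16)
# arc: shifts relative to start theta 2.5 in holder x,z -> tool x, -z
def tab(t):return np.array([31-58*np.cos(t)+4.5*np.sin(t),50+58*np.sin(t)+4.5*np.cos(t)])
p0=tab(2.5)
for t in np.arange(2.5,-.01,-.125): d=tab(t)-p0;print(round(t,3),d.round(1))"
```

```text
t 13.9 tcp [ 0.5743 -0.2047  0.2434] tilt [ 0.0126  0.0013 -0.9999] x-yaw in holder -0.08 F [3.7 4.5 3.1] gap 0.269
pt in holder [82.  36.1 83.4] shift [-2.   0.1  2.4]
2.5 [0. 0.]
2.375 [-4.3  5.9]
2.25 [-9.2 11.2]
2.125 [-14.8  15.8]
2.0 [-20.9  19.8]
1.875 [-27.5  22.9]
1.75 [-34.4  25.2]
1.625 [-41.5  26.6]
1.5 [-48.8  27.1]
1.375 [-56.   26.7]
1.25 [-63.2  25.4]
1.125 [-70.1  23.2]
1.0 [-76.7  20.1]
0.875 [-82.9  16.3]
0.75 [-88.5  11.7]
0.625 [-93.6   6.5]
0.5 [-97.9   0.6]
0.375 [-101.5   -5.7]
0.25 [-104.2  -12.4]
0.125 [-106.1  -19.4]
0.0 [-107.2  -26.6]
```

servo_tool([
  [[-4.3, 0, -5.9], 0, -0.8],
  [[-9.2, 0, -11.2], 0, -0.8],
  [[-14.8, 0, -15.8], 0, -0.8],
  [[-20.9, 0, -19.8], 0, -0.8],
  [[-27.5, 0, -22.9], 0, -0.8],
  [[-34.4, 0, -25.2], 0, -0.8],
  [[-34.4, 0, -25.2], 0, -0.8],
  [[-34.4, 0, -25.2], 0, -0.8],
])

```text
t: 14.7
tcp_pos: [0.5392, -0.2064, 0.2685]
tool_rot: [1.0, 0.024, 0.006, -0.001]
force: [1.4, 2.8, 1.3]
finger_gap: 0.273
```

```bash
python3 -c "
from h import *
tip(sense(),45.8,36,106.3,.16)
grab('wrist','s2');strap('s2')"
```

```text
t 14.7 tcp [ 0.5392 -0.2064  0.2685] tilt [ 0.0121  0.0016 -0.9999] x-yaw in holder -0.1 F [1.4 2.8 1.3] gap 0.273
pt in holder [ 46.8  36.2 108.5] shift [-1.   0.2  2.2]
s2 1377
-6 93 y 20.1 51.5 z [48.1 48.7 49.6]
2 99 y 23.1 52.0 z [48.5 49.4 50.4]
34 55 y 25.1 48.2 z [ 50.3 113.8 120.9]
42 251 y 25.0 48.3 z [ 55.4 105.1 124.3]
50 376 y 25.0 48.2 z [ 81.6 111.8 121.8]
58 496 y 23.2 49.8 z [102.3 111.2 122.2]
```

The strap is following. Continuing the arc to θ ≈ 0.75.

servo_tool([
  [[-7.1, 0, -1.4], 0, -0.8],
  [[-14.4, 0, -1.9], 0, -0.8],
  [[-21.6, 0, -1.5], 0, -0.8],
  [[-28.8, 0, 0], 0, -0.8],
  [[-35.7, 0, 2], 0, -0.8],
  [[-42.3, 0, 5], 0, -0.8],
  [[-48.5, 0, 9], 0, -0.8],
  [[-54, 0, 13.5], 0, -0.8],
])

```text
t: 15.55
tcp_pos: [0.4842, -0.209, 0.256]
tool_rot: [1.0, 0.025, 0.004, -0.0]
force: [-7.8, 0.8, 17.0]
finger_gap: 0.26
```

```bash
python3 -c "
from h import *
tip(sense(),-3.7,36,95.4,.16)
def tab(t):return np.array([31-58*np.cos(t)+4.5*np.sin(t),50+58*np.sin(t)+4.5*np.cos(t)])
for t in (.75,.625,.5,.375,.25,.125,0):print(t,tab(t).round(1))"
```

```text
t 15.55 tcp [ 0.4842 -0.209   0.256 ] tilt [ 0.0088  0.001  -1.    ] x-yaw in holder 0.04 F [-7.8  0.8 17. ] gap 0.26
pt in holder [-8.8 36.3 96. ] shift [5.1 0.3 0.6]
0.75 [-8.4 92.8]
0.625 [-13.4  87.6]
0.5 [-17.7  81.8]
0.375 [-21.3  75.4]
0.25 [-24.1  68.7]
0.125 [-26.   61.7]
0 [-27.   54.5]
```

The force has risen to 17 N, mostly radial and along the strap. I'll let go here and push the tab down from above with shut fingers.

servo_tool([
  [[0, 0, 0], 0, -0.2],
  [[0, 0, 0], 0, 0],
  [[0, 0, 0], 0, 0],
  [[0, 0, -20], 0, 0],
  [[0, 0, -50], 0, -0.5],
  [[0, 0, -50], 0, -1],
  [[0, 0, -50], 0, -1],
  [[0, 0, -50], 0, -1],
])

```text
t: 16.35
tcp_pos: [0.4836, -0.2088, 0.3052]
tool_rot: [1.0, 0.025, 0.004, -0.001]
force: [-0.8, -0.2, -0.1]
finger_gap: -0.0
```

```bash
python3 -c "
from h import *
tip(sense(),-22,36,102,.173)
grab('wrist','s3');strap('s3');col('s3b')
grab('side','s3s'); cv2.imwrite('pics/s3v.png',np.hstack([cv2.imread('pics/s3.png')[:,150:500],cv2.resize(cv2.imread('pics/s3s.png')[150:250,280:380],(400,400))]))"
```

```text
t 16.35 tcp [ 0.4836 -0.2088  0.3052] tilt [ 0.0074  0.0018 -1.    ] x-yaw in holder 0.05 F [-0.8 -0.2 -0.1] gap -0.0
pt in holder [ -9.6  36.6 132.2] shift [-12.7   0.6  30.1]
s3 1616
-6 105 y 20.4 51.5 z [ 48.4 105.4 106.9]
2 505 y 24.9 51.4 z [ 49.2 103.7 107.3]
10 326 y 25.0 49.7 z [84.9 91.1 97.3]
18 269 y 30.3 43.1 z [73.7 79.4 84.6]
26 237 y 29.7 43.8 z [62.2 67.7 73.3]
34 174 y 24.4 49.1 z [50.9 57.1 61.6]
20 214 50.154039332577106 1.4558092165152714
30 78 50.06801240306466 2.3684223436750123
50 204 50.50460649197488 0.7600899743735532
end 60.527285679454835
```

View pics/s3v.png

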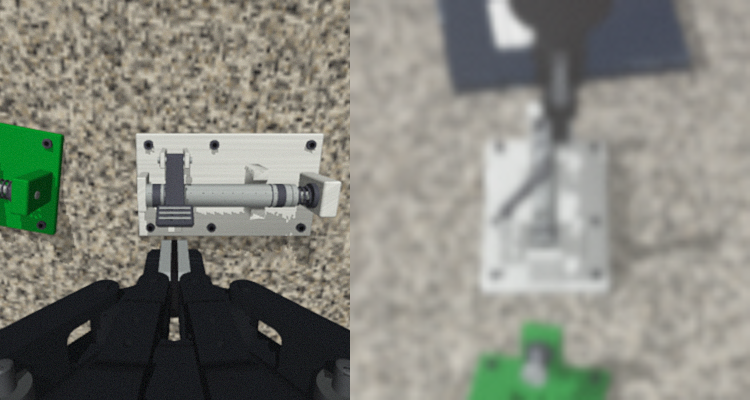

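The wrist view shows the column seated with the strap half over it, tab at (175,215). θ is ≈ 1.0 and the column is still down (z 50, end 60.5). I'll push from the +x side.

servo_tool([
  [[34, 0.5, 0], 0, -1],
  [[34, 0.5, 15], 0, -1],
  [[34, 0.5, 27], 0, -1],
  [[34, 0.5, 30], 0, -1],
  [[34, 0.5, 30], 0, -1],
  [[26, 0.5, 33], 0, -1],
  [[18, 0.5, 39], 0, -1],
  [[10, 0.5, 46], 0, -1],
])

```text
t: 17.3
tcp_pos: [0.4931, -0.2089, 0.2592]
tool_rot: [1.0, 0.025, 0.004, -0.001]
force: [0.8, 0.1, 0.9]
finger_gap: 0.0
```

```bash
python3 -c "
from h import *
tip(sense(),-14,36,68,.173)"
```

```text
t 17.3 tcp [ 0.4931 -0.2089  0.2592] tilt [ 0.0081  0.0013 -1.    ] x-yaw in holder 0.03 F [0.8 0.1 0.9] gap 0.0
pt in holder [ 0.1 36.  86.2] shift [-14.2  -0.   18.1]
```

servo_tool([
  [[-5, 0, 5], 0, -1],
  [[-9, 0, 10], 0, -1],
  [[-14, 0, 16], 0, -1],
  [[-18, 0, 21], 0, -1],
  [[-21, 0, 25], 0, -1],
  [[-23, 0, 27], 0, -1],
  [[-23, 0, 27], 0, -1],
])

```text
t: 18.0
tcp_pos: [0.47, -0.2099, 0.2316]
tool_rot: [1.0, 0.025, 0.004, -0.001]
force: [-0.1, 0.2, -0.5]
finger_gap: 0.0
```

```bash
python3 -c "
from h import *
tip(sense(),-24,36,56.5,.173)"
```

```text
t 18.0 tcp [ 0.47   -0.2099  0.2316] tilt [ 0.0071  0.0021 -1.    ] x-yaw in holder 0.02 F [-0.1  0.2 -0.5] gap 0.0
pt in holder [-23.2  36.2  58.6] shift [-0.8  0.2  2.1]
```

servo_tool([
  [[-3, 0, 1], 0, -1],
  [[-3, 0, 2], 0, -1],
  [[-3, 0, 2.5], 0, -1],
  [[-3, 0, 2.5], 0, -1],
])

```text
t: 18.4
tcp_pos: [0.4669, -0.2101, 0.2301]
tool_rot: [1.0, 0.025, 0.004, -0.001]
force: [-2.1, 0.1, 9.2]
finger_gap: 0.005
```

```bash
python3 -c "
from h import *
tip(sense(),-26,36,55.5,.173)"
```

```text
t 18.4 tcp [ 0.4669 -0.2101  0.2301] tilt [ 0.0071  0.0015 -1.    ] x-yaw in holder 0.05 F [-2.1  0.1  9.2] gap 0.005
pt in holder [-26.4  36.1  57.1] shift [0.3 0.1 1.6]
```

It stopped at z = 57.1 with 9 N, which is the closed tab's top (57). A slightly firmer press, then retreat and look.

servo_tool([
  [[0, 0, 1], 0, -1],
  [[0, 0, 1], 0, -1],
  [[0, 0, -10], 0, -1],
  [[0, 0, -50], 0, -1],
  [[-10, 0, -90], 0, -1],
  [[-30, 0, -130], 0, -1],
  [[-60, 0, -130], 0, -1],
  [[-60, 0, -130], 0, -1],
])

```text
t: 19.2
tcp_pos: [0.4034, -0.2124, 0.3611]
tool_rot: [1.0, 0.025, 0.003, -0.001]
force: [0.1, 1.2, -0.6]
finger_gap: 0.001
```

```bash
python3 -c "
from h import *
tip(sense(),-26,36,55.5,.173)
s=grab('wrist','f1');strap('f1');col('f1b')
grab('side','f1s')
a=s['image'][60:300,180:460];cv2.imwrite('pics/f1v.png',cv2.resize(a,None,fx=2.4,fy=2.4))
P=cloud(load('f1s'));m=(abs(P[...,0]-.474)<.02)&(abs(P[...,1]-.19)<.07)&(P[...,2]>.03);print('long slot pts',m.sum())
m=(abs(P[...,0]-.564)<.02)&(abs(P[...,1]-.19)<.07)&(P[...,2]>.038);print('short',m.sum(),P[m].mean(0))"
```

```text
t 19.2 tcp [ 0.4034 -0.2124  0.3611] tilt [ 0.006   0.0017 -1.    ] x-yaw in holder -0.02 F [ 0.1  1.2 -0.6] gap 0.001
pt in holder [-90.1  37.  188.1] shift [ 63.2   1.2 133. ]
f1 1269
-30 149 y 25.1 47.5 z [55.3 56.4 57.7]
-22 127 y 25.1 47.4 z [55.  56.5 57.6]
-14 119 y 30.7 41.8 z [54.7 55.7 57.1]
-6 178 y 22.2 51.1 z [48.3 55.3 56.6]
2 168 y 29.7 52.0 z [48.8 55.3 56.8]
10 140 y 30.8 51.0 z [54.2 55.6 56.8]
18 137 y 30.9 42.5 z [54.5 55.6 56.8]
26 157 y 26.4 48.7 z [51.6 55.5 56.8]
34 94 y 23.8 43.3 z [51.6 54.1 55.7]
20 181 49.932119918050674 -0.07763463907801338
30 228 56.80369615785883 0.16871372977655152
40 264 56.988666640740895 0.19199719445959307
50 185 50.61531538549025 -0.06466983750912458
end 60.47104316194813
long slot pts 41
short 196 [0.56447266 0.19245279 0.04216621]
```

View pics/f1v.png

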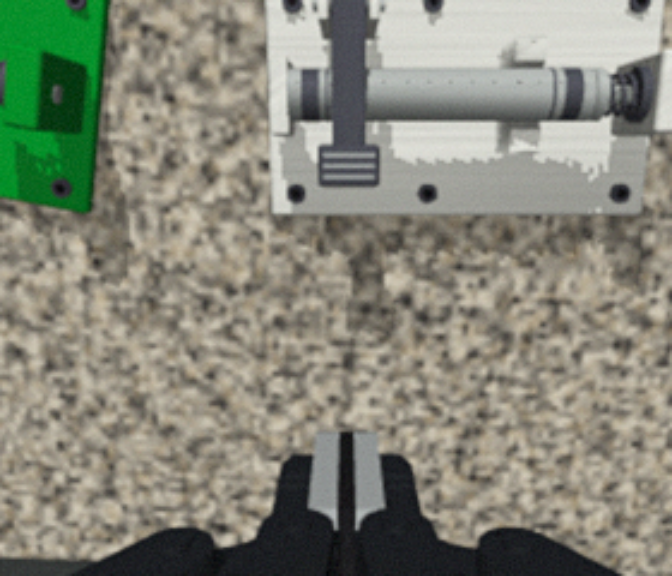

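The picture shows the column between plunger (630,90) and lip (285,95), with the strap across it and its tab at (348,165). The strap's top is level at 55.5 over the whole arm and the tab's top is at 56.5, so it is closed. Handing in.

```bash
python3 -c "
from h import *
print(sense()['force'],sense()['t']);sign_off()"
```

```text
[0.26109751 0.16791692 0.80205967] 19.35
the job is handed in; nothing more can be done
```

The long column is loaded in the aluminium holder with the strap closed over it, and I handed the job in at 19.4 s of the 61 s allowed.

**What I did:** I gripped the long column by its middle and pushed it level against the plunger. That read 5.7 N where the spring should give about 5.2 N. I lowered it behind the lip and let go, then swung the strap over.

**Last checks:**
- **Column:** its top is at about 50 mm at both points I could measure beside the strap, and its lip end is at y = 60.5 mm (lip at 60).
- **Strap:** it is level from hinge to tab, with the tab top at about 56.5 mm (57 expected). It took a 9 N press at 57.1 mm without going lower.
- **Short column:** still on its rest, within about 2 mm of where it was first measured.
- **Robot:** the arm is clear of everything, with almost no force on the tool.

**What went differently or disagreed:**
- **Strap pinch:** the swing built up about 17 N part way, so I released the tab and pushed the strap down with the fingers shut.
- **Strap angle:** the strap stood at about 2.5 rad at the start, not the 2.75 rad given as fully open.
- **Emptied notches:** the side view still shows 41 points above 30 mm there. I took these to be the rib tops and did not check further.

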